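Weigh a push-to-release coin cassette

TASK

Push the broad coin cassette down into its dispenser until the latch lets go, let it spring up, then take it out and stand it upright in the middle of the scale's steel pan, setting it down rather than dropping it. Leave the small cassette latched in its own dispenser, and do not disturb the cup, the tape roll or the knife.

Things in the scene. Friction and masses are not known exactly. Their poses are not given: they have to be found in the camera images.
- broad_cassette: The coin cassette to weigh: an upright grey plastic block with a black band round its flat top, 30 (x) x 62 (y) x 90 (z) mm, about 0.26 kg. Origin at the centre of its underside, z up. It stands in the bay of dispenser_broad with 1 mm play, at the dispenser's yaw. Latched at the start, it cannot be pulled out. The +x broad face has a latch notch 18 to 29 mm above the underside.
- broad_top (a point): Centre of the broad cassette's flat top, 90 mm above its origin: 12 mm above the deck at the start. Pushed straight down here (5 to 9 N in all) it goes to a stop 8 mm lower, still 4 mm above the deck; the latch lets go after 4 to 6 mm, so push to the stop.
- dispenser_broad: Fixed off-white box, 120 x 120 x 105 mm, that holds the broad cassette in a bay in the middle of its flat deck (62 mm side of the bay along y). Same as the other dispenser but for the longer bay and cassette. Origin at the centre of its underside; its front (-x) has a black coin outlet.
- dispenser_broad_mouth (a point): Centre of the bay's mouth, in the deck, 105 mm above the counter. Once the latch has let go and the finger is lifted away, the cassette rises by itself within a second until its top is 46 mm above the deck and stays there, loose, its lowest 44 mm still in the bay: grip it across its 30 mm and lift straight up. The latch does not catch again.
- small_cassette: The cassette to leave alone: as the other but 30 (x) x 36 (y) x 90 (z) mm, about 0.17 kg, latched with its top 12 mm above the deck of dispenser_small. Origin at the centre of its underside. It would spring out too if pushed.
- dispenser_small: Fixed off-white box like the other dispenser, 120 x 120 x 105 mm, with the small cassette. Origin at the centre of its underside.
- scale: Fixed off-white counter scale, 256 (x) x 214 (y) x 90 mm, keypad sloping to its front (-x), square-cornered steel pan on the rear part. Origin at the centre of its underside.
- pan (a point): Centre of the pan's flat floor, 85 mm above the counter; axes as the scale's. The floor is 170 (x) x 190 (y) mm inside a rim that rises 5 mm above it.
- paper_cup: White cup standing upright, 76 mm wide, 88 mm high, behind (+x of) a dispenser; origin at the centre of its underside. Bystander, to be left alone.
- tape_roll: Cardboard-brown roll lying flat, 90 mm wide, 48 mm high, behind (+x of) a dispenser; origin at the centre of its underside. Bystander, to be left alone.
- cutter_knife: Yellow and black cutter knife lying flat, 170 mm long, 20 mm wide, 14 mm high, behind the scale; origin at the middle of its underside, blade to +x. Bystander, to be left alone.
Mind the look-alikes: they are no part of the job. What is shaped like the broad_cassette but pink is not meant.

How it is judged:
On the way, in this order (a step that is already met when the one before it is completed fails the run):
1. the broad cassette is pushed in, at least 3 mm below where it was latched (z of broad_cassette in the frame of dispenser_broad below 0.024 m and horizontal distance between broad_cassette and dispenser_broad below 0.006 m).
2. it has sprung up in its bay, at least 28 mm above where it was latched (z of broad_cassette in the frame of dispenser_broad between 0.055 and 0.077 m and horizontal distance between broad_cassette and dispenser_broad below 0.008 m), for 0.1 s.
At the end, for the whole second after the job is handed in: The broad cassette stands upright (within 4.5 degrees) and at rest on the pan's floor, its centre within 35 mm of the pan's centre; the small cassette is still latched (within 6 mm of its height) (horizontal distance between broad_cassette and pan below 0.035 m and z of broad_cassette in the frame of pan between -0.004 and 0.004 m and angle between broad_cassette's own z axis and vertical below 0.08 rad and linear speed of broad_cassette below 0.02 m/s and angular speed of broad_cassette below 0.1 rad/s and z of small_cassette in the frame of dispenser_small between 0.021 and 0.033 m); the robot touches nothing.
It fails at once if the small cassette is moved by more than 10 mm (distance of small_cassette from where it was at the start of the episode above 0.01 m).
It fails at once if the broad cassette is dropped on the scale (falls there, not held, faster than 0.5 m/s, as from 13 mm or more) (horizontal distance between broad_cassette and pan below 0.1 m and contact force between broad_cassette and the fingers below 0.05 N and linear speed of broad_cassette above 0.5 m/s).
It fails at once if the cup is moved by more than 30 mm or tipped (distance of paper_cup from where it was at the start of the episode above 0.03 m or angle between paper_cup's own z axis and vertical above 0.4 rad).
It fails at once if the tape roll is moved by more than 30 mm (distance of tape_roll from where it was at the start of the episode above 0.03 m).
It fails at once if the knife is moved by more than 30 mm (distance of cutter_knife from where it was at the start of the episode above 0.03 m).
It also fails if it takes over 48 s, if anything falls off the work surface, if the arm or the gripper's body presses on something with over 40 N, if the wrist force passes 120 N, or if a joint passes its speed limit or range.

ROBOT

A 6-joint arm with a two-finger parallel gripper is mounted at the origin on the work surface. World frame = base frame: x ahead of the robot, y to its left, z up, the work surface at z = 0. Lengths are in m, angles in rad, forces in N, time in s.
With the tool pointing down it reaches from about 0.375 to 0.975 m from the base axis. Payload 3.8 kg.
Tool frame: the origin (TCP) lies midway between the tips of the shut fingers; the grasp point (between the pads) lies 19 mm behind it; z points along the fingers, y is the line along which they close (so a half turn about z gives the same grasp; the last joint's range is limited). The gripper opens to 85 mm and grips with 20 to 120 N. Pads are 22 mm wide; open, the fingers measure 114 mm over their backs; the gripper's body (76 mm by 85 mm) begins 54 mm behind the grasp point. The pads swing forward as they close: fully open they stand 13 mm farther back than shut.
Start: joints at [-1.258, 0.264, 1.604, -0, 1.274, -0.037], TCP at [0.231, -0.634, 0.231] pointing down, gripper open.
Joint ranges: [-2.63, 2.63], [-0.94, 2.18], [0.31, 2.57], [-1.31, 4.45], [0, 2.66], [-2.55, 2.55]. Speed limits (rad/s): [2.57, 2.57, 3.14, 3.14, 3.14, 3.14].

INTERFACE

Orientations are given as a unit quaternion [x, y, z, w].
In Python, from station import bot gives the robot as it stands. The module is installed in compiled form; this text tells all that it offers.
- The arm moves only by the tool step_arm, never from a script. Its argument "steps" is text: rows parted by semicolons, each of 7 numbers parted by spaces: the turn, a rotation vector about the tool's x, y, z in units of 0.15 rad (1.0 is 0.15 rad), then the shift along the tool's x, y, z in units of 6 cm (1.0 is 6 cm), then the opening, from -1 (shut) to 1 (fully open). A call has 1 to 12 rows; each row shifts and turns the commanded pose from where the row before left it, along the tool's axes as they then stand; what a row does not reach is not made up. A row lasts 1/8 s, in which the tool goes at most 62.5 mm and 10.7 degrees, less where a joint would pass 70% of its speed; a pose out of reach is approached as far as the arm can. A call with a number of a shift or a turn outside -1 to 1 is refused whole. A call with a gripper value outside its range is refused whole. The fingers move at their own pace and stop on an object; "grip_force" is the grip in N (left out, the last holds). Time passes only in rows, so rows that do not move let the fingers close. It gives the time, the measured TCP pose, the force, the opening and the grip force at its end, in the units of the state.
- bot.state(): the state, without advancing time (a new reading comes with each control period).
- bot.get_image(name): name is "scene" or "side" or "wrist"; returns the picture (480x640x3 uint8, blue, green, red); there is no depth.
- bot.get_calibration(name): a dict with "fx", "fy", "cx", "cy" (pixels), "k1" (the pictures are not rectified: a ray, as slopes to the right and down, at radius r is drawn at 1 + k1 r^2 times it, then the intrinsics apply), "cam_to_world" (4x4, takes a point from camera to world coordinates). Camera axes: x right, y up, looking along -z (the intrinsics and any distortion apply to the point x, -y, -z); pixel columns grow to the right and rows downward; lengths in m; the calibration is good to about 2 mm. A picture is of the moment at which its call begins: read the wrist's pose just before it. get_calibration takes no time and is no camera call; for the wrist camera it gives the pose at the moment of the call.
- bot.finish_job(): hands the job in; it is judged then, once.
Trained networks look in the newest picture that a camera, given by its name, has taken for a name from the list of things; names that differ only in an ending like _2 or _b are one class to them, and where a whole thing is asked for, a point or a joint stands for the part that bears it (a point fixed in the world has none). Each returns a list of dicts, best first, with "confidence" (0 to 1); they miss things now and then, are a little off and sometimes report something else, mostly with a low value. They report only what shows in the picture. A call takes as long as a camera call. They do not tell look-alikes from the thing itself.
- bot.silhouettes(camera, target): "mask" (480x640 bool, what is visible of it) and "location" ([row, column] in pixels, amid what is visible of it).
The state is a dict: "clock": time; "qpos": joint angles; "joint_velocities": joint speeds; "joint_efforts": joint torques, N m; "tcp_pos": TCP position; "tool_rot": TCP orientation; "wrist_force": force on the tool from outside, world axes, zero at the start; "ft_torque": the same for the moment, N m; "opening": finger opening in m; "grasp_force": force on a finger pad.
Only numpy, scipy, OpenCV 4.12 (cv2) and the standard library are available. Lean on these libraries where they do the work, as an engineer would, in place of code of your own. Each camera call takes 0.05 s, during which the arm holds its last target. There are 200 camera calls.

## Working session

There is one attempt and no reset: what is moved stays moved. The work goes in short steps, Python scripts to look and compute and a tool call to move; the robot and the scene stay as the last step left them, time stands still between calls to the robot, and variables do not carry over. Pictures are saved under pics/ and viewed, at most 10 in all, crops included, and the job is handed in when it is done.

Besides the shell and the picture viewer there is one more tool, called after "Request:" as name(argument=value, ...) on one line, values as JSON. step_arm: Moves the arm, as the interface text tells. Shifts and turns lie within -1 to 1; 1 stands for 6 cm of shift or 0.15 rad of turn. Its arguments: {"type":"object","properties":{"steps":{"type":"string"},"grip_force":{"type":"number"}},"required":["steps"]}

```bash
mkdir -p pics; cat > h.py <<'E'
import numpy as np, cv2
from station import bot
def K(c):
    return np.array([[c['fx'],0,c['cx']],[0,c['fy'],c['cy']],[0,0,1.]]), np.array([c['k1'],0,0,0.])
def ray(c,px):
    k,d=K(c); p=cv2.undistortPoints(np.array(px,float).reshape(-1,1,2),k,d)[:,0]
    T=np.array(c['cam_to_world']); v=np.c_[p[:,0],-p[:,1],-np.ones(len(p))]@T[:3,:3].T
    return T[:3,3],v
def onz(c,px,z):
    o,v=ray(c,px); return o+v*((z-o[2])/v[:,2])[:,None]
def proj(c,P):
    T=np.array(c['cam_to_world']); q=(np.atleast_2d(P)-T[:3,3])@T[:3,:3]
    k,d=K(c); return cv2.projectPoints(q*[1,-1,-1],np.zeros(3),np.zeros(3),k,d)[0][:,0]
E
python3 - <<'E'
from h import *
s=bot.state();print(s['clock'],s['tcp_pos'],s['tool_rot'],s['opening'])
a=[]
for n in ['scene','side']:
    im=bot.get_image(n);cv2.imwrite(f'pics/{n}0.png',im)
    c=bot.get_calibration(n);print(n,c['k1'],np.round(c['cam_to_world'],3).tolist())
    for t in ['broad_cassette','small_cassette','dispenser_broad','dispenser_small','scale','paper_cup','tape_roll','cutter_knife']:
        for r in bot.silhouettes(n,t):
            print(n,t,round(r['confidence'],2),np.round(r['location']),int(r['mask'].sum()))
print(bot.state()['clock'])
E
```

```text
0.0 [ 0.23110536 -0.63340528  0.22990995] [ 9.84741019e-01  1.74022332e-01 -1.59361934e-04 -1.15220567e-03] 0.08527763927815067
scene 0.054334100895510884 [[0.879, -0.347, 0.327, 0.914], [0.477, 0.646, -0.595, -0.733], [-0.005, 0.679, 0.734, 0.993], [0.0, 0.0, 0.0, 1.0]]
scene broad_cassette 0.75 [200. 315.] 517
scene broad_cassette 0.74 [235. 322.] 420
scene broad_cassette 0.73 [223. 385.] 873
scene broad_cassette 0.63 [234. 266.] 914
scene small_cassette 0.75 [155. 379.] 170
scene dispenser_broad 0.93 [252. 327.] 3778
scene dispenser_broad 0.54 [355. 247.] 14085
scene dispenser_small 0.89 [173. 376.] 2954
scene dispenser_small 0.44 [183. 422.] 1066
scene scale 0.8 [355. 244.] 14124
scene tape_roll 0.68 [280. 378.] 1118
scene tape_roll 0.3 [155. 380.] 169
scene cutter_knife 0.9 [408. 300.] 745
side -0.06047303896316136 [[-0.739, 0.505, -0.446, 0.037], [-0.673, -0.565, 0.476, 0.503], [-0.012, 0.652, 0.758, 0.921], [0.0, 0.0, 0.0, 1.0]]
side broad_cassette 0.71 [294. 230.] 1012
side broad_cassette 0.7 [246. 315.] 605
side broad_cassette 0.64 [338. 311.] 1268
side broad_cassette 0.62 [302. 380.] 1506
side broad_cassette 0.4 [226. 269.] 902
side small_cassette 0.96 [363. 194.] 570
side dispenser_broad 0.69 [271. 317.] 5309
side dispenser_small 0.86 [381. 204.] 7173
side dispenser_small 0.7 [269. 321.] 5186
side scale 0.56 [192. 420.] 10671
side paper_cup 0.89 [333. 151.] 1577
side tape_roll 0.63 [229. 271.] 947
side tape_roll 0.3 [382. 206.] 7252
0.9
```

View pics/scene0.png

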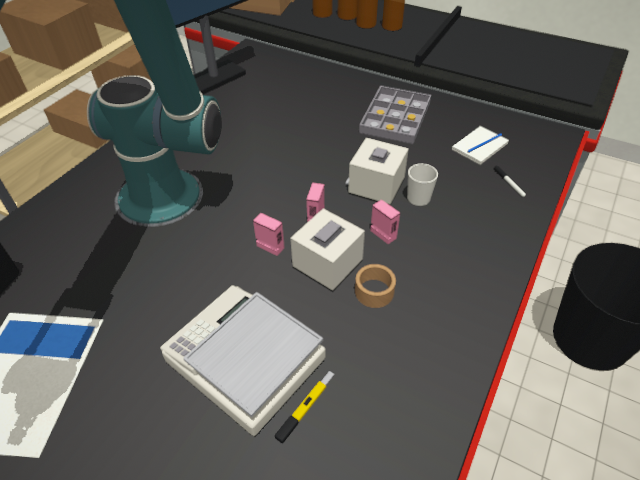

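View pics/side0.png

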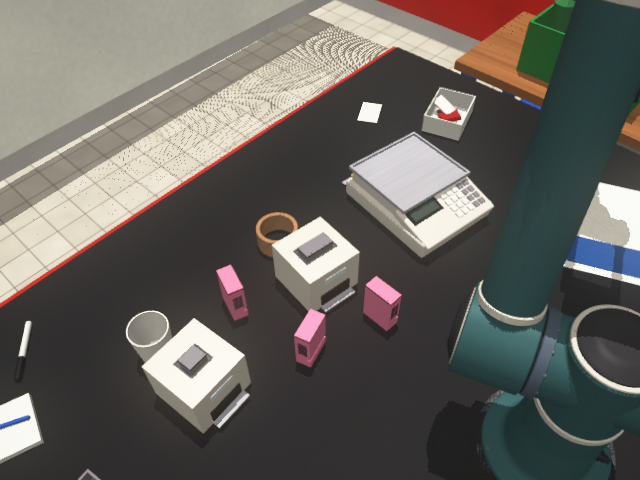

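The scene picture shows these candidates for the broad cassette:
- Grey block with the longer top, in the near dispenser, at scene (327,234) and side (316,246). This one fits the description.
- Grey block with the shorter top, at scene (379,155). This is the small cassette.
- Pink look-alikes at scene (316,200), (385,222) and (268,233). These are not meant.

The scale pan is at scene (253,352) and side (410,172). The tape roll is at (375,285), the cup at (421,185) and the knife at (305,405).

```bash
cat > fit.py <<'E'
from h import *
from scipy.optimize import minimize
def boxpts(x,y,yaw,sx,sy,z0,z1):
    c,s=np.cos(yaw),np.sin(yaw)
    return np.array([[x+c*a-s*b,y+s*a+c*b,z] for z in(z0,z1) for a,b in((-sx/2,-sy/2),(sx/2,-sy/2),(sx/2,sy/2),(-sx/2,sy/2))])
def fit(views,x0,dims):
    def cost(p):
        t=0
        for c,m in views:
            h=cv2.convexHull(proj(c,boxpts(*p,*dims)).astype(np.float32))
            a=np.zeros((480,640),np.uint8);cv2.fillConvexPoly(a,np.round(h*16).astype(int),1,shift=4)
            t+=1-(a.astype(bool)&m).sum()/(a.astype(bool)|m).sum()
        return t
    best=min((minimize(cost,[x0[0],x0[1],w],method='Nelder-Mead',options=dict(initial_simplex=[[x0[0],x0[1],w],[x0[0]+.02,x0[1],w],[x0[0],x0[1]+.02,w],[x0[0],x0[1],w+.2]])) for w in(-.6,-.3,0,.3,.6)),key=lambda r:r.fun)
    return best.x,best.fun
E
python3 - <<'E'
from fit import *
C={n:bot.get_calibration(n) for n in('scene','side')}
for n in C: bot.get_image(n)
def pick(n,t,loc):
    r=[r for r in bot.silhouettes(n,t) if np.hypot(*(np.array(r['location'])-loc))<25]
    return r[0]['mask'] if r else None
def do(name,spec,dims,z):
    v=[];x0=None
    for n,t,loc in spec:
        m=pick(n,t,loc)
        if m is None: print('miss',n,t);continue
        v.append((C[n],m.astype(bool)))
        x0=onz(C[n],[[loc[1],loc[0]]],z)[0];print(name,n,x0.round(3),m.sum(), fit(v[-1:],x0,dims))
    p,f=fit(v,x0,dims);print(name,p.round(4),round(f,3));return p
b=do('broad',[('scene','dispenser_broad',(252,327)),('side','dispenser_broad',(271,317))],(.12,.12,0,.105),.06)
bc=do('bcass',[('scene','broad_cassette',(235,322)),('side','broad_cassette',(246,315))],(.03,.062,.105,.117),.111)
s=do('small',[('scene','dispenser_small',(173,376)),('side','dispenser_small',(381,204))],(.12,.12,0,.105),.06)
pc={'scene':[(256,295),(322,341),(247,411),(185,352)],'side':[(412,210),(350,168),(413,133),(469,176)]}
for n in pc:
    q=onz(C[n],pc[n],.09);print(n,'pan',q.mean(0).round(4),q[:,:2].round(3).tolist(),[round(float(np.linalg.norm(q[i]-q[i-1])),3) for i in range(4)])
for n,px in (('scene',[(375,270),(421,172)]),('side',[(276,224),(148,325)])):
    print(n,'tape,cup tops',onz(C[n],px[:1],.048).round(3),onz(C[n],px[1:],.088).round(3))
for n,px in (('scene',[(316,190),(385,208),(268,222)]),('side',[(313,322),(229,275),(383,286)])): print(n,'pink',onz(C[n],px,.09)[:,:2].round(3).tolist())
# overlay
im=bot.get_image('scene')
for pts in(boxpts(b[0],b[1],b[2],.12,.12,.105,.105)[:4],boxpts(bc[0],bc[1],bc[2],.03,.062,.117,.117)[:4],boxpts(b[0],b[1],b[2],.03,.062,.117,.117)[:4]):
    pass
cr=cv2.resize(im[190:310,260:420],None,fx=5,fy=5,interpolation=cv2.INTER_CUBIC)
for pts,col in((boxpts(*b,.12,.12,.105,.105)[:4],(0,0,255)),(boxpts(*bc,.03,.062,.117,.117)[:4],(0,255,0))):
    cv2.polylines(cr,[np.round((proj(C['scene'],pts)-[260,190])*5+2).astype(int)],True,col,1)
cv2.imwrite('pics/crop1.png',cr);print(bot.state()['clock'])
E
```

```text
broad scene [ 0.527 -0.011  0.06 ] 3686 (array([ 0.52124342,  0.00116441, -0.14766329]), np.float64(0.12031511100501313))
broad side [0.502 0.014 0.06 ] 5296 (array([ 0.51834281,  0.00179191, -0.16186398]), np.float64(0.14218723831853963))
broad [ 0.5199  0.0014 -0.1712] 0.265
bcass scene [ 0.514 -0.011  0.111] 431 (array([ 5.20529855e-01,  3.54612292e-04, -1.37593336e-01]), np.float64(0.0751708428246014))
bcass side [0.518 0.001 0.111] 610 (array([ 0.51908514,  0.00242796, -0.14166348]), np.float64(0.043831168831168776))
bcass [ 5.203e-01  5.000e-04 -1.490e-01] 0.163
small scene [0.51  0.299 0.06 ] 2785 (array([0.50626143, 0.31562513, 0.08407676]), np.float64(0.09263502454991812))
small side [0.485 0.317 0.06 ] 7129 (array([0.50248269, 0.3150904 , 0.07433138]), np.float64(0.11974276527331185))
small [0.504  0.3151 0.0638] 0.238
scene pan [ 0.5292 -0.3168  0.09  ] [[0.465, -0.21], [0.64, -0.242], [0.591, -0.429], [0.42, -0.387]] [0.183, 0.178, 0.193, 0.176]
side pan [ 0.5216 -0.316   0.09  ] [[0.447, -0.218], [0.627, -0.232], [0.596, -0.427], [0.415, -0.387]] [0.171, 0.181, 0.197, 0.186]
scene tape,cup tops [[0.644 0.002 0.048]] [[0.623 0.326 0.088]]
side tape,cup tops [[ 0.66  -0.028  0.048]] [[0.628 0.319 0.088]]
scene pink [[0.417, 0.135], [0.596, 0.157], [0.372, -0.017]]
side pink [[0.414, 0.12], [0.603, 0.149], [0.371, -0.024]]
1.35
```

View pics/crop1.png

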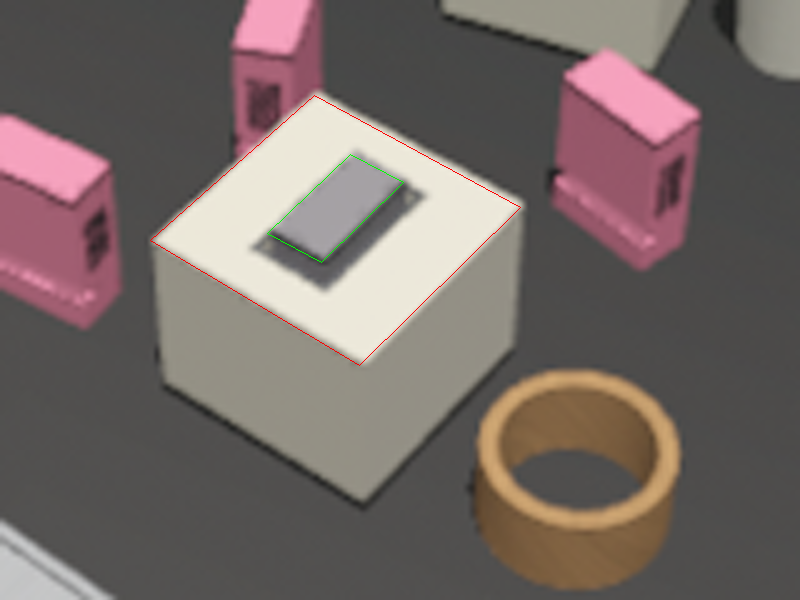

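The crop shows the red deck outline and green top outline lying on the image of the near dispenser's grey cassette. Its top is centred at about (0.520, 0.001) with yaw near -0.15, so the choice is confirmed. I'm now going above it with the fingers shut.

Request:
step_arm(steps="0 0 0 0.68 -0.69 0 -1;0 0 0 0.68 -0.69 0 -1;0 0 0 0.68 -0.69 0 -1;0 0 0 0.68 -0.69 0 -1;0 0 0 0.68 -0.69 0 -1;0 0 0 0.68 -0.69 0 -1;0 0 0 0.68 -0.69 0 -1;0 0 0 0.68 -0.69 0 -1;0 0 0 0.68 -0.69 0 -1;0 0 0 0.68 -0.69 0 -1;0 0 0 0.68 -0.69 0 -1;0 0 0 0.68 -0.69 0 -1")

```text
clock: 2.85
tcp_pos: [0.5217, 0.0022, 0.2317]
tool_rot: [0.985, 0.174, 0.001, 0.0]
wrist_force: [0.3, -0.1, -0.2]
opening: -0.0001
grasp_force: 0.0
```

Request:
step_arm(steps="0 0 -1 0 0 0 -1;0 0 -1 0 0 0 -1;0 0 -1 0 0 0 -1;0 0 -1 0 0 0 -1;0 0 -1 0 0 0 -1;0 0 -1 0 0 0 -1;0 0 -1 0 0 0 -1;0 0 0 0 0 0 -1;0 0 0 0 0 0 -1")

```text
clock: 3.98
tcp_pos: [0.521, 0.0004, 0.2314]
tool_rot: [0.766, 0.643, 0.0, 0.0]
wrist_force: [0.6, 0.1, 0.8]
opening: -0.0002
grasp_force: 0.0
```

```bash
cat >> h.py <<'E'
from scipy.spatial.transform import Rotation as R
def units(target, yaw=None):
    s=bot.state();r=R.from_quat(s['tool_rot']);M=r.as_matrix()
    print('t',round(s['clock'],2),'tcp',np.round(s['tcp_pos'],4),'tool y yaw',round(float(np.arctan2(M[1,1],M[0,1])),3),'zaxis',M[:,2].round(3),'F',np.round(s['wrist_force'],1),'open',round(s['opening'],4))
    print('shift units',(M.T@(np.array(target)-s['tcp_pos'])/.06).round(3))
E
python3 - <<'E'
from fit import *
units([.520,.001,.13])
im=bot.get_image('wrist');c=bot.get_calibration('wrist')
for p,d,col in(((.52,.001,-.155),(.03,.062,.117,.117),(0,255,0)),((.52,.001,-.155),(.12,.12,.105,.105),(0,0,255))):
    cv2.polylines(im,[np.round(proj(c,boxpts(*p,*d)[:4])).astype(int)],True,col,1)
cv2.imwrite('pics/w1.png',im)
E
```

```text
t 3.98 tcp [5.210e-01 4.000e-04 2.314e-01] tool y yaw -0.173 zaxis [ 0.  0. -1.] F [0.6 0.1 0.8] open -0.0002
shift units [ 0.007 -0.019  1.69 ]
```

View pics/w1.png

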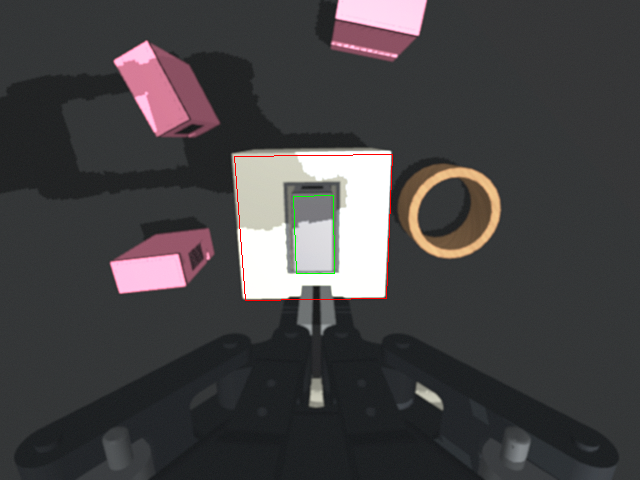

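The wrist picture shows the broad cassette's grey top at about (314,233), matching the green outline to within 1-2 px, with the tool aligned to it. Now I push down.

Request:
step_arm(steps="0 0 0 0 -0.02 0.6 -1;0 0 0 0 0 0.6 -1;0 0 0 0 0 0.5 -1;0 0 0 0 0 0.15 -1;0 0 0 0 0 0.07 -1;0 0 0 0 0 0.05 -1;0 0 0 0 0 0.03 -1;0 0 0 0 0 0 -1")

```text
clock: 5.03
tcp_pos: [0.5206, 0.0005, 0.1134]
tool_rot: [0.765, 0.644, 0.001, 0.001]
wrist_force: [-2.4, -0.5, 3.1]
opening: 0.0001
grasp_force: 2.0
```

Request:
step_arm(steps="0 0 0 0 0 0.03 -1;0 0 0 0 0 0.03 -1;0 0 0 0 0 0.02 -1;0 0 0 0 0 0 -1")

```text
clock: 5.52
tcp_pos: [0.5208, 0.0006, 0.1091]
tool_rot: [0.765, 0.644, 0.001, 0.001]
wrist_force: [-5.3, 0.7, 9.6]
opening: -0.0004
grasp_force: 4.7
```

Request:
step_arm(steps="0 0 0 0 0 0.03 -1;0 0 0 0 0 0 -1")

```text
clock: 5.78
tcp_pos: [0.5208, 0.0006, 0.1089]
tool_rot: [0.765, 0.644, 0.001, 0.001]
wrist_force: [-9.4, 0.1, 19.2]
opening: -0.0003
grasp_force: 9.7
```

Force climbing without further travel means it is at the stop. I lift away, open the fingers and let it spring up.

Request:
step_arm(steps="0 0 0 0 0 -0.4 -1;0 0 0 0 0 -0.8 -1;0 0 0 0 0 -0.8 1;0 0 0 0 0 0 1;0 0 0 0 0 0 1;0 0 0 0 0 0 1;0 0 0 0 0 0 1;0 0 0 0 0 0 1;0 0 0 0 0 0 1")

```text
clock: 6.9
tcp_pos: [0.5197, 0.0006, 0.2242]
tool_rot: [0.765, 0.644, -0.0, -0.0]
wrist_force: [0.0, 0.4, 0.4]
opening: 0.0853
grasp_force: 0.0
```

```bash
python3 - <<'E'
from fit import *
units([.520,.001,.13])
im=bot.get_image('wrist');c=bot.get_calibration('wrist')
for p,d,col in(((.52,.001,-.165),(.03,.062,.151,.151),(0,255,0)),((.52,.001,-.165),(.12,.12,.105,.105),(0,0,255))):
    cv2.polylines(im,[np.round(proj(c,boxpts(*p,*d)[:4])).astype(int)],True,col,1)
cv2.imwrite('pics/w2.png',im)
E
```

```text
t 6.9 tcp [0.5197 0.0006 0.2242] tool y yaw -0.171 zaxis [-0.001  0.    -1.   ] F [0.  0.4 0.4] open 0.0853
shift units [0.008 0.005 1.571]
```

View pics/w2.png

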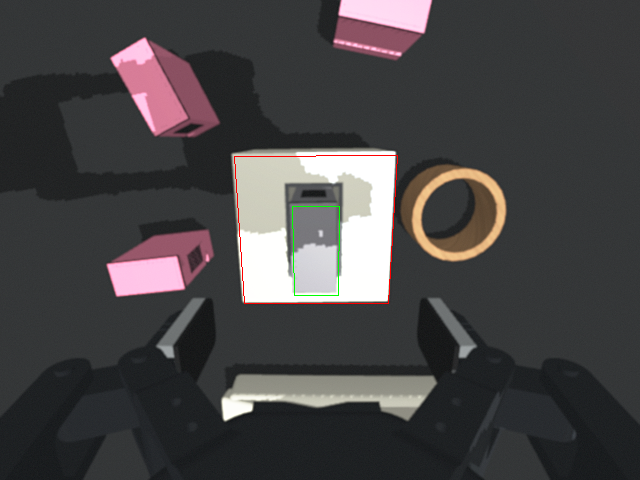

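The wrist picture shows the cassette sprung up. Its top, at about (315,250), fits the green outline drawn at 46 mm above the deck, and it sits centred between the open fingers. I descend and grip.

Request:
step_arm(steps="0 0 0 0 0 0.6 1;0 0 0 0 0 0.6 1;0 0 0 0 0 0.45 1;0 0 0 0 0 0.18 1;0 0 0 0 0 0 1;0 0 0 0 0 0 -1;0 0 0 0 0 0 -1;0 0 0 0 0 0 -1;0 0 0 0 0 0 -1;0 0 0 0 0 0 -1;0 0 0 0 0 0 -1", grip_force=45)

```text
clock: 8.32
tcp_pos: [0.5196, 0.0007, 0.115]
tool_rot: [0.765, 0.644, -0.0, -0.0]
wrist_force: [-2.4, 1.2, 3.6]
opening: 0.0294
grasp_force: 48.3
```

Request:
step_arm(steps="0 0 0 0 0 -0.2 -1;0 0 0 0 0 -0.35 -1;0 0 0 0 0 -0.45 -1;0 0 0 0 0 -0.5 -1;0 0 0 0 0 -0.5 -1;0 0 0 0 0 0 -1")

```text
clock: 9.07
tcp_pos: [0.5221, 0.0004, 0.2378]
tool_rot: [0.765, 0.644, 0.002, 0.002]
wrist_force: [-0.6, 0.3, -3.3]
opening: 0.0296
grasp_force: 46.6
```

```bash
python3 - <<'E'
from fit import *
units([.525,-.316,.235])
E
```

```text
t 9.07 tcp [5.221e-01 4.000e-04 2.378e-01] tool y yaw -0.171 zaxis [ 0.007 -0.    -1.   ] F [-0.6  0.3 -3.3] open 0.0296
shift units [-5.188  0.946  0.05 ]
```

Request:
step_arm(steps="0 0 0 -0.3 0.05 0 -1;0 0 0 -0.6 0.11 0 -1;0 0 0 -0.8 0.15 0 -1;0 0 0 -0.8 0.15 0 -1;0 0 0 -0.8 0.15 0 -1;0 0 0 -0.8 0.15 0 -1;0 0 0 -0.6 0.11 0 -1;0 0 0 -0.35 0.05 0 -1;0 0 0 -0.14 0.02 0 -1;0 0 0 0 0 0 -1;0 0 0 0 0 0 -1;0 0 0 0 0 0 -1")

```text
clock: 10.58
tcp_pos: [0.5227, -0.3148, 0.2351]
tool_rot: [0.764, 0.645, 0.0, 0.0]
wrist_force: [-0.3, 0.3, -2.7]
opening: 0.0295
grasp_force: 46.4
```

```bash
python3 - <<'E'
from fit import *
units([.525,-.316,.145])
a=[]
for n in('scene','side'):
    im=bot.get_image(n);c=bot.get_calibration(n)
    cv2.polylines(im,[np.round(proj(c,boxpts(.525,-.316,-.17,.17,.19,.085,.085)[:4])).astype(int)],True,(0,0,255),1)
    t=bot.state()['tcp_pos']
    for z0 in (t[2]-.054,):
        cv2.polylines(im,[np.round(proj(c,boxpts(t[0],t[1],-.17,.03,.062,z0,z0)[:4])).astype(int)],True,(0,255,0),1)
    x,y=(proj(c,[[.525,-.316,.12]])[0]).astype(int);x=max(x,100);y=max(y,110)
    a.append(cv2.resize(im[y-110:y+110,x-100:x+100],(400,440)))
cv2.imwrite('pics/place.png',np.hstack([a[0],a[1]]))
E
```

```text
t 10.57 tcp [ 0.5227 -0.3148  0.2351] tool y yaw -0.17 zaxis [ 0.  0. -1.] F [-0.3  0.3 -2.7] open 0.0295
shift units [-0.014  0.041  1.501]
```

View pics/place.png

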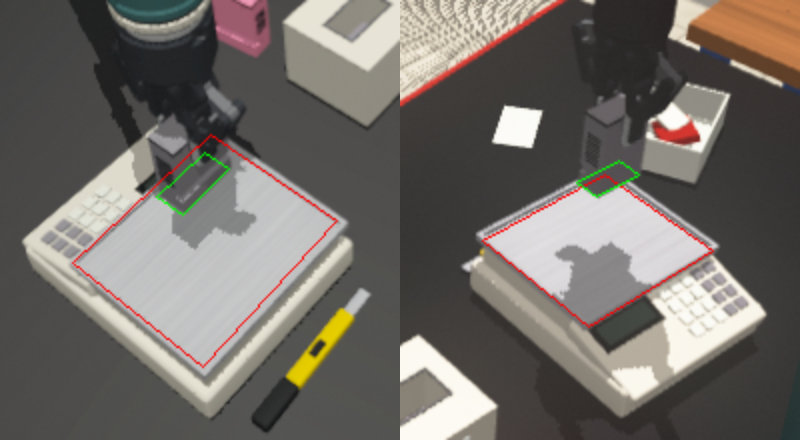

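The picture shows the held cassette upright, its underside at the green outline, over the pan. The pan reaches about 6 mm farther in +x than my red estimate, so I correct for that and lower gently.

Request:
step_arm(steps="0 0 0 0 0.13 0.2 -1;0 0 0 0 0 0.35 -1;0 0 0 0 0 0.35 -1;0 0 0 0 0 0.3 -1;0 0 0 0 0 0.2 -1;0 0 0 0 0 0.08 -1;0 0 0 0 0 0.05 -1;0 0 0 0 0 0 -1;0 0 0 0 0 0 -1")

```text
clock: 11.8
tcp_pos: [0.5306, -0.3175, 0.1439]
tool_rot: [0.765, 0.644, 0.0, 0.001]
wrist_force: [-0.1, 0.1, -2.3]
opening: 0.0289
grasp_force: 46.4
```

Request:
step_arm(steps="0 0 0 0 0 0.03 -1;0 0 0 0 0 0.03 -1;0 0 0 0 0 0 -1;0 0 0 0 0 0 -1")

```text
clock: 12.3
tcp_pos: [0.5303, -0.3174, 0.1401]
tool_rot: [0.765, 0.644, 0.0, 0.0]
wrist_force: [-0.7, 0.2, 1.4]
opening: 0.0293
grasp_force: 46.9
```

Request:
step_arm(steps="0 0 0 0 0 0.01 -1;0 0 0 0 0 0 -1;0 0 0 0 0 0 -1")

```text
clock: 12.68
tcp_pos: [0.5303, -0.3174, 0.1401]
tool_rot: [0.765, 0.644, 0.0, 0.0]
wrist_force: [-2.1, 1.4, 4.8]
opening: 0.0293
grasp_force: 47.5
```

The force shows it standing on the pan. I release and rise.

Request:
step_arm(steps="0 0 0 0 0 0 -0.1;0 0 0 0 0 0 0.2;0 0 0 0 0 0 1;0 0 0 0 0 0 1;0 0 0 0 0 0 1;0 0 0 0 0 -0.3 1;0 0 0 0 0 -0.6 1;0 0 0 0 0 -0.8 1;0 0 0 0 0 -0.8 1;0 0 0 0 0 0 1;0 0 0 0 0 0 1")

```text
clock: 14.05
tcp_pos: [0.5302, -0.3173, 0.2899]
tool_rot: [0.765, 0.644, 0.0, 0.001]
wrist_force: [0.4, -0.3, -0.3]
opening: 0.0858
grasp_force: 0.0
```

```bash
python3 - <<'E'
from fit import *
units([.525,-.316,.145])
a=[]
for n in('scene','side'):
    im=bot.get_image(n);c=bot.get_calibration(n)
    cv2.polylines(im,[np.round(proj(c,boxpts(.5303,-.3174,-.17,.03,.062,.175,.175)[:4])).astype(int)],True,(0,255,0),1)
    x,y=(proj(c,[[.525,-.25,.12]])[0]).astype(int);x=max(x,130);y=max(y,140)
    a.append(cv2.resize(im[y-140:y+140,x-130:x+130],(400,430)))
cv2.imwrite('pics/end.png',np.hstack(a))
E
```

```text
t 14.05 tcp [ 0.5302 -0.3173  0.2899] tool y yaw -0.171 zaxis [ 0.001 -0.001 -1.   ] F [ 0.4 -0.3 -0.3] open 0.0858
shift units [ 0.007 -0.091  2.415]
```

View pics/end.png

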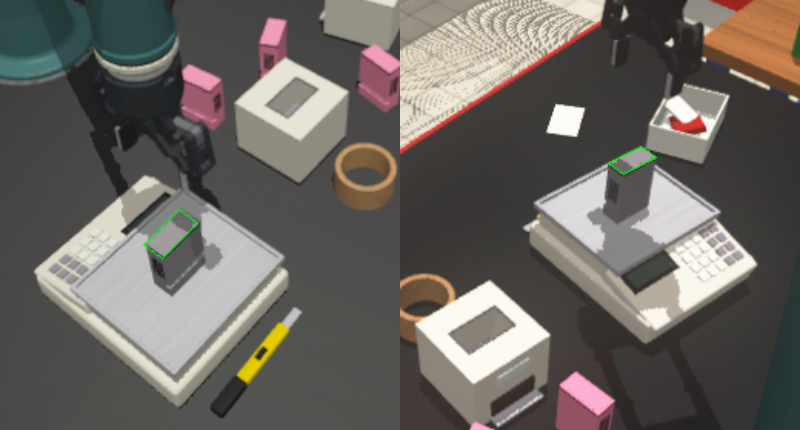

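The picture shows the cassette upright near the middle of the pan, its top on the green outline at crop (172,235) and (632,160). The fingers are clear of it, and the broad bay is empty.

```bash
python3 -c "
from station import bot
print(bot.finish_job())"
```

```text
the job is handed in; nothing more can be done
None
```

The broad cassette was pushed to its stop, sprang up, and now stands upright near the middle of the scale's pan; the job is handed in after about 14 s of robot time, with no verdict returned.

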